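# Latch the bolt box with its spring bail

### The job

Latch the closed bolt box: swing the folded wire bail on its front upright, draw its crossbar up against its springs and hook it over the lip of the hook on the lid. Find the hook's mouth by feel, pressing only lightly, let the bar down gently into its seat without letting it snap, and let go. Leave the fittings and tools lying around where they are.

Things in the scene. Friction and masses are not known exactly. Their poses are not given: they have to be found in the camera images.
- box: Grey painted steel bolt box, 180 deep (x) x 220 wide (y) x 110 high, fixed to the shelf. Origin: centre of its underside, on the shelf top. Its x axis points from the front (bail side, towards the robot) to the rear; z up.
- lid: Flat steel lid, shut, 1.5 kg, hinged along the rear (it could be pried up); origin on the hinge line, 90 behind and 110 above the box's origin; axes as the box's when shut. Top face 116 above the shelf. It carries the hook. The hook bruises: bar and hook must never press on each other with more than 25 N, nor may the bar be let go more than about 2 mm above its seat, so that it snaps down.
- hook (a point): Where the seated bar's centre would be with the hook at MIDDLE height: 157 above the shelf, x -100 in the box frame. The hook is screwed on through slotted holes: its true height differs each time by up to 10 mm up or down from this point, is not reported and must be felt (or seen). Hook: two upright steel cheeks, 8 wide, centred 34 either side of the middle (60 clear between), axes as the lid's.
- mouth (a point): Nominal hook mouth (same height error): 10 above and 9 in front of hook. Each cheek has a C-shaped mouth open to the front, 10 high for the 6 mm bar. From the seated bar's centre: lip front face -9 in x, lip rear face -4, back wall +5; seat floor -3 in z, lip top +5, guard underside +15, guard top +38; below the lip the front is solid to -30. The bar's centre passes in only at +8 to +12.
- pivot (a point): Middle of the bail's pivot line, which runs along the box's y, 16 in front of the box's front face and 63 above the shelf.
- swing (a joint): Angle of the bail about its pivot in rad: 0 = folded, sticking straight out to the front, level; pi/2 = upright; seated in the hook it is about 1.64; stops at 1.75. Stiff enough to stay where it is left (about 1 N at the bar moves it).
- bail: Wire loop of the bail: 6 mm steel crossbar 100 long, grip sleeve 10 in diameter and 44 long at its middle; legs 50 either side slide in tubes on the pivot. Origin: centre of the crossbar, 80 from the pivot when slack. Can be drawn out along its legs up to 40 mm against damped springs: 3.6 N to start, then 0.3 N per mm; let go, it runs back. x axis from bar to pivot, y along the bar.
- tee: Bystander: heavy stainless tee fitting, 110 long, 56 high, 0.9 kg; origin under its centre.
- wrench: Bystander: chrome socket wrench, 165 long, 43 high at the socket; origin on its underside.
- ring: Bystander: aluminium centering ring, 55 outside, 40 inside, 9 thick; origin on its underside.
- nut: Bystander: brass hex nut, 30 across flats, 12 thick; origin on its underside.

How it is judged:
By the outcome, as a careful person would: the job done as asked, in the order asked, and still so for the second after the job is handed in, with the robot touching nothing.
It also fails if it takes over 72 s, if anything falls off the work surface, if the arm or the gripper's body presses on something with over 40 N, if the wrist force passes 120 N, or if a joint passes its speed limit or range.

### The arm

A 7-joint arm with a two-finger parallel gripper is mounted at the origin on the work surface. World frame = base frame: x ahead of the robot, y to its left, z up, the work surface at z = 0. Lengths are in m, angles in rad, forces in N, time in s.
With the tool pointing down it reaches from about 0.4 to 0.85 m from the base axis. Payload 10.4 kg.
Tool frame: the origin (TCP) lies at the very end of the fingers, on their centre line; the grasp point (between the pads) lies 19 mm behind it; z points along the fingers, y is the direction in which the jaws open and shut (so a half turn about z gives the same grasp; the last joint's range is limited). The gripper opens to 85 mm and grips with 20 to 120 N. Pads are 22 mm wide; open, the fingers measure 114 mm over their backs; the gripper's body (76 mm by 85 mm) begins 54 mm behind the grasp point. The pads swing forward as they close: fully open they stand 13 mm farther back than shut.
Start: joints at [1.167, 0.332, -0.065, 1.46, 0.022, 1.35, -0.088], TCP at [0.232, -0.58, 0.231] pointing down, gripper open.
Joint ranges: [-2.6, 2.6], [-0.5, 2.12], [-1.47, 1.34], [0.16, 2.42], [-1.27, 4.41], [0.06, 2.06], [-2.6, 2.6]. Speed limits (rad/s): [2.22, 2.22, 2.79, 2.79, 3.14, 3.14, 3.14].

### API

Orientations are given as a unit quaternion [x, y, z, w].
In Python, from workcell import get_obs, camera, camera_info, hand_in gives the robot as it stands.
- The arm moves only by the tool move_arm, never from a script. Its argument "moves" is a list of rows, each a list of 3 entries, a list of its own where there are three numbers: the shift along the tool's x, y, z in units of 25 mm (1.0 is 25 mm), then the turn, a rotation vector about the tool's x, y, z in degrees, then the opening, from 0 (shut) to 1 (fully open). A call has 1 to 5 rows; each row shifts and turns the commanded pose from where the row before left it, along the tool's axes as they then stand; what a row does not reach is not made up. A row lasts 1/8 s, in which the tool goes at most 62.5 mm and 10.7 degrees, less where a joint would pass 70% of its speed; a pose out of reach is approached as far as the arm can. A call is refused whole if a number of a shift passes 1 or a number of a turn 10.7, either way. A call with a gripper value outside its range is refused whole. The fingers move at their own pace and stop on an object; "squeeze" is the grip in N (left out, the last holds). Time passes only in rows, so rows that do not move let the fingers close. It gives the time, the measured TCP pose, the force and the opening at its end, in the units of the state.
- get_obs(): the state, without advancing time (a new reading comes with each control period).
- camera(name): name is "side" or "top" or "wrist"; returns the picture (480x640x3 uint8, red, green, blue); there is no depth.
- camera_info(name): a dict with "fx", "fy", "cx", "cy" (pixels), "origin" and "rotation" of the camera in the world. Camera axes: x right, y down, z forward; pixel columns grow to the right and rows downward; lengths in m; the calibration is good to about 2 mm. A picture is of the moment at which its call begins: read the wrist's pose just before it. camera_info takes no time and is no camera call; for the wrist camera it gives the pose at the moment of the call.
- hand_in(): hands the job in, once; it reports no verdict.
The state is a dict: "clock": time; "joint_pos": joint angles; "joint_velocities": joint speeds; "tau": joint torques, N m; "position": TCP position; "ee_rot": TCP orientation; "ft_force": force on the tool from outside, world axes, zero at the start; "torque": the same for the moment, N m; "grip_width": opening from 0.0 (shut) to 1.0 (fully open).
Only numpy, scipy, OpenCV 4.12 (cv2) and the standard library are available. Lean on these libraries where they do the work, as an engineer would, in place of code of your own. Each camera call takes 0.05 s, during which the arm holds its last target. There are 200 camera calls.

## Working session

There is one attempt and no reset: what is moved stays moved. The work goes in short steps, Python scripts to look and compute and a tool call to move; the robot and the scene stay as the last step left them, time stands still between calls to the robot, and variables do not carry over. Pictures are saved under pics/ and viewed, about 8 in all and at most 12, crops included, and the job is handed in when it is done.

Besides the shell and the picture viewer there is one more tool, called as a command line: name --argument value ..., lists and objects as JSON in quotes. move_arm: Moves the arm, as the interface text tells. Its arguments: {"type":"object","properties":{"moves":{"type":"array","items":{"type":"array"}},"squeeze":{"type":"number"}},"required":["moves"]}

```bash
ls; mkdir -p pics
python3 - <<'E'
from workcell import *
import cv2,json
print(get_obs())
for n in("side","top"):
    i=camera_info(n);print(n,i)
    cv2.imwrite(f"pics/{n}0.png",camera(n)[:,:,::-1])
E
```

```text
pics
{'clock': 0.0, 'joint_pos': array([ 1.16737984,  0.33287734, -0.06468587,  1.46094616,  0.02161138,
        1.34991145, -0.08853549]), 'joint_velocities': array([ 0.0003985 ,  0.00071545,  0.00028227, -0.00023042,  0.00025613,
        0.00141878, -0.001226  ]), 'tau': array([-4.06099853e-04, -6.25451016e+01,  4.87823412e-02, -3.91602623e+01,
        1.60859531e-02,  1.00183982e-02, -4.48543688e-05]), 'position': array([ 0.23214036, -0.57987844,  0.23051018]), 'ee_rot': array([ 9.81929185e-01,  1.89247331e-01, -1.77660918e-04, -7.01094160e-04]), 'ft_force': array([-0.59175532, -0.40250146, -0.17193265]), 'torque': array([ 0.02401944,  0.00467934, -0.03249042]), 'grip_width': 1.0010775598353687}
side {'fx': 490.93146801218404, 'fy': 490.93146801218404, 'cx': 318.2812530627572, 'cy': 241.32699604131378, 'origin': array([ 0.31792386, -0.45780578,  0.7137554 ]), 'rotation': array([ 0.89339383, -0.2648538 ,  0.11219216, -0.3451273 ])}
top {'fx': 506.40264340876905, 'fy': 506.40264340876905, 'cx': 318.03977084744145, 'cy': 237.62561253186757, 'origin': array([0.5748928 , 0.01994789, 1.05506863]), 'rotation': array([-0.69987976,  0.713329  , -0.03538692,  0.0088219 ])}
```

View pics/side0.png

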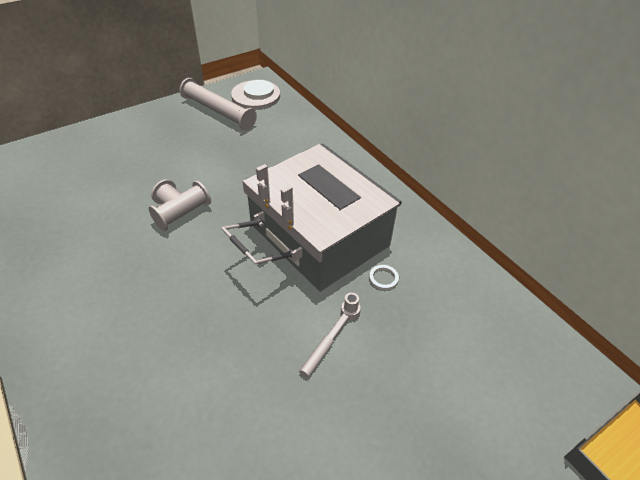

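View pics/top0.png

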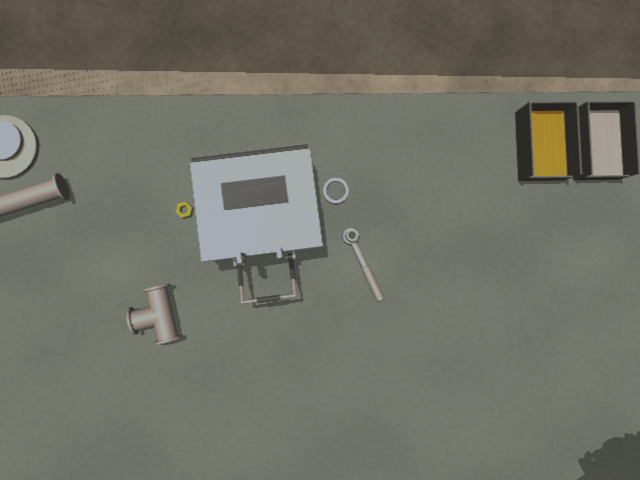

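The side view shows the box with its hook cheeks at about (263,185) and (287,205), and the bail folded out around (240,245). In the top view the lid corners are near (191,163), (311,150), (322,247) and (202,261), and the bar runs from (241,302) to (297,296). I'll enlarge both.

Run:
```python
import cv2
s=cv2.imread("pics/side0.png")[150:275,215:405];cv2.imwrite("pics/s1.png",cv2.resize(s,None,fx=4,fy=4,interpolation=cv2.INTER_CUBIC))
t=cv2.imread("pics/top0.png")[145:310,185:330];cv2.imwrite("pics/t1.png",cv2.resize(t,None,fx=3.6,fy=3.6,interpolation=cv2.INTER_CUBIC))
```

```text
(no output)
```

View pics/s1.png

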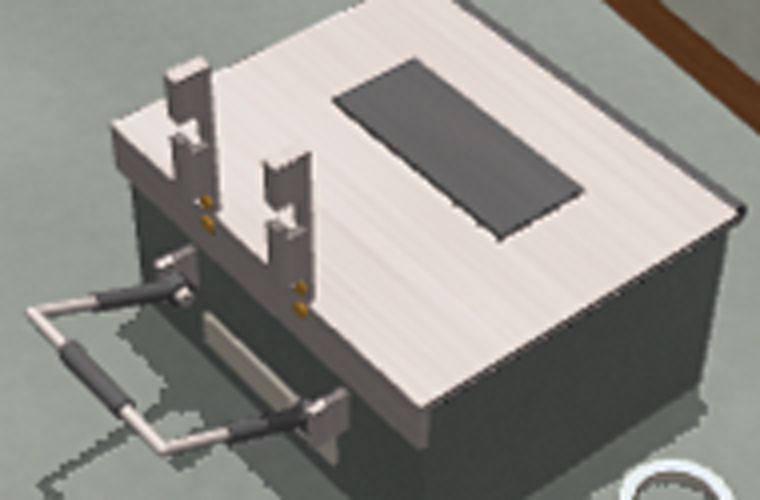

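View pics/t1.png

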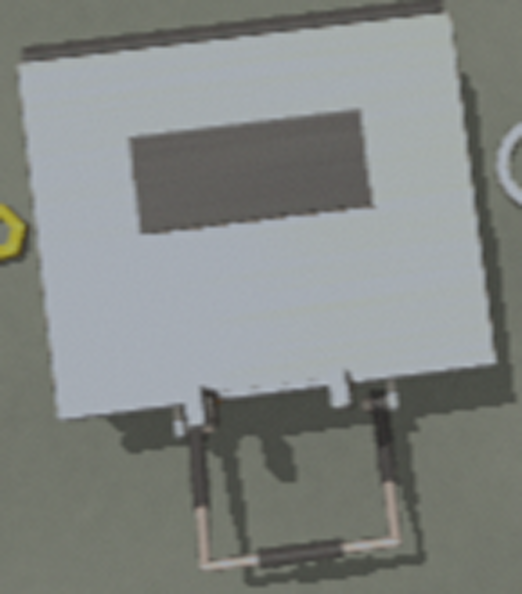

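```bash
cat > h.py <<'E'
import numpy as np
from scipy.spatial.transform import Rotation as R
from scipy.optimize import least_squares
from workcell import *
def proj(ci,P):
    c=R.from_quat(ci["rotation"]).inv().apply(np.atleast_2d(P)-ci["origin"])
    return np.c_[ci["cx"]+ci["fx"]*c[:,0]/c[:,2],ci["cy"]+ci["fy"]*c[:,1]/c[:,2]]
E
python3 - <<'E'
from h import *
T=camera_info("top");S=camera_info("side")
# lid corners FL FR RR RL ; left=+y
tp=np.array([[201.4,261.1],[322.5,245.6],[309.2,148.6],[190.6,162.8],[241.4,302.5],[296.1,295.8]])
sp=np.array([[243,181.25],[322,252],[398.75,202.5],[222.5,228],[255.75,262.25]])
def w(p,P): 
    c,s=np.cos(p[2]),np.sin(p[2]);P=np.array(P,float)
    return np.c_[p[0]+c*P[:,0]-s*P[:,1],p[1]+s*P[:,0]+c*P[:,1],P[:,2]]
def pts(p):
    xf,xr,th,z=p[3],p[4],p[5],.116
    bx,bz=-.106-.08*np.cos(th),.063+.08*np.sin(th)
    return w(p,[[xf,.11,z],[xf,-.11,z],[xr,-.11,z],[xr,.11,z],[bx,.05,bz],[bx,-.05,bz]])
def f(p):
    Q=pts(p);a=proj(T,Q)-tp;b=proj(S,Q[[0,1,2,4,5]])-sp
    return np.r_[a.ravel(),b.ravel()]
r=least_squares(f,[.6,.1,0,-.09,.09,.1]);p=r.x
print(p.round(4));print(r.fun.reshape(-1,2).round(1))
print("bar",w(p,[[-.106-.08*np.cos(p[5]),0,.063+.08*np.sin(p[5])]]))
# hook height: front lip-top & guard-under edges of cheeks, model at e=0
for y in(.034,-.034):
  for e in(-.01,0,.01):
    q=w(p,[[-.109,y+s*.004,.157+e+z] for z in(.005,.015,.038) for s in(1,-1)])
    print(y,e,((proj(S,q)-[215,150])*4).round(0).tolist())
E
```

```text
[ 0.6992  0.0967  0.1128 -0.0924  0.091   0.4198]
[[ 2.1 -0.6]
 [-0.5 -0.7]
 [-0.2 -0.4]
 [ 1.1 -0.1]
 [ 1.7 -0.1]
 [-0.  -0.7]
 [ 0.2 -0.1]
 [-2.6 -1.8]
 [-0.9 -0.5]
 [-0.2 -0. ]
 [-0.5 -0.2]]
bar [[0.52124961 0.076546   0.09560474]]
0.034 -0.01 [[167.0, 162.0], [178.0, 172.0], [166.0, 144.0], [177.0, 154.0], [161.0, 102.0], [173.0, 112.0]]
0.034 0 [[166.0, 144.0], [177.0, 154.0], [164.0, 126.0], [175.0, 136.0], [160.0, 83.0], [171.0, 93.0]]
0.034 0.01 [[164.0, 126.0], [175.0, 136.0], [162.0, 108.0], [173.0, 118.0], [158.0, 64.0], [169.0, 74.0]]
-0.034 -0.01 [[263.0, 248.0], [275.0, 259.0], [262.0, 230.0], [274.0, 241.0], [260.0, 188.0], [272.0, 199.0]]
-0.034 0 [[262.0, 230.0], [274.0, 241.0], [261.0, 212.0], [273.0, 223.0], [259.0, 170.0], [271.0, 180.0]]
-0.034 0.01 [[261.0, 212.0], [273.0, 223.0], [260.0, 194.0], [272.0, 205.0], [258.0, 150.0], [270.0, 161.0]]
```

move_arm --moves '[[[1,-0.13,0],[0,0,-2.5],0.5],[[1,-0.13,0],[0,0,-2.5],0.5],[[1,-0.13,0],[0,0,-2.5],0.5],[[1,-0.13,0],[0,0,-2.5],0.5],[[1,-0.13,0],[0,0,-2.5],0.5]]' --squeeze 30

```text
clock: 0.72
position: [0.3379, -0.5082, 0.2313]
ee_rot: [0.955, 0.297, 0.0, 0.0]
ft_force: [-0.6, -0.1, -0.1]
grip_width: 0.495
```

move_arm --moves '[[[1,-0.13,0],[0,0,-2.5],0.5],[[1,-0.13,0],[0,0,-2.5],0.5],[[1,-0.13,0],[0,0,-2.5],0.5],[[1,-0.13,0],[0,0,-2.5],0.5],[[1,-0.13,0],[0,0,-2.5],0.5]]'

```text
clock: 1.35
position: [0.4236, -0.4166, 0.2313]
ee_rot: [0.917, 0.399, -0.0, 0.0]
ft_force: [-0.1, -0.8, -0.7]
grip_width: 0.501
```

move_arm --moves '[[[1,-0.13,0],[0,0,-2.5],0.5],[[1,-0.13,0],[0,0,-2.5],0.5],[[1,-0.13,0],[0,0,-2.5],0.5],[[1,-0.13,0],[0,0,-2.5],0.5],[[1,-0.13,0],[0,0,-2.5],0.5]]'

```text
clock: 1.98
position: [0.4876, -0.3083, 0.2313]
ee_rot: [0.868, 0.496, 0.0, 0.0]
ft_force: [1.3, 0.0, 0.2]
grip_width: 0.501
```

move_arm --moves '[[[1,-0.13,0],[0,0,-2.5],0.5],[[1,-0.13,0],[0,0,-2.5],0.5],[[1,-0.13,0],[0,0,-2.5],0.5],[[1,-0.13,0],[0,0,-2.5],0.5],[[1,-0.13,0],[0,0,-2.5],0.5]]'

```text
clock: 2.6
position: [0.5268, -0.1887, 0.2313]
ee_rot: [0.809, 0.588, 0.0, 0.0]
ft_force: [-0.3, -0.7, 0.0]
grip_width: 0.5
```

move_arm --moves '[[[1,-0.13,0],[0,0,-2.5],0.5],[[1,-0.13,0],[0,0,-2.5],0.5],[[1,-0.13,0],[0,0,-2.5],0.5],[[1,-0.13,0],[0,0,-2.5],0.5],[[1,-0.13,0],[0,0,-2.5],0.5]]'

```text
clock: 3.22
position: [0.539, -0.0635, 0.2313]
ee_rot: [0.74, 0.672, -0.0, 0.0]
ft_force: [0.5, 0.1, 0.3]
grip_width: 0.498
```

move_arm --moves '[[[1,-0.1,0],[0,0,-2.5],0.5],[[1,-0.1,0],[0,0,-2.5],0.5],[[1,-0.1,0],[0,0,-2.5],0.5],[[1,-0.1,0],[0,0,-2.5],0.5],[[1,-0.1,0],[0,0,-2],0.5]]'

```text
clock: 3.85
position: [0.5278, 0.0614, 0.2313]
ee_rot: [0.666, 0.746, 0.0, 0.0]
ft_force: [0.0, -0.2, 0.1]
grip_width: 0.5
```

Run:
```python
from h import *
import cv2
for n in("wrist",):
    ci=camera_info(n);print(ci["origin"],ci["rotation"],ci["fx"],ci["fy"],ci["cx"],ci["cy"])
    cv2.imwrite(f"pics/{n}1.png",camera(n)[:,:,::-1])
print(get_obs()["position"],get_obs()["ee_rot"])
```

```text
[0.51968859 0.13493407 0.3737657 ] [0.98761068 0.05476506 0.0084509  0.14681458] 358.88297665853645 358.88297665853645 321.8665533852365 243.63033291906837
[0.52694371 0.06538094 0.23152932] [ 6.64006033e-01  7.47726865e-01  5.78919071e-04 -4.34439415e-04]
```

View pics/wrist1.png

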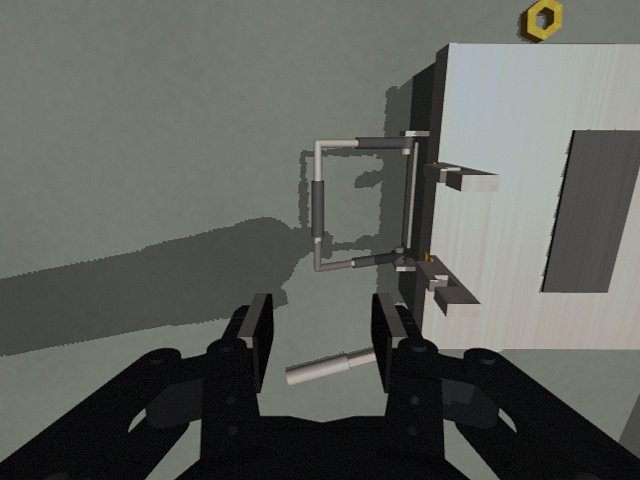

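The wrist view shows the bar corners at (318,143) and (318,267), the sleeve centre at (318,208), and the lid's front edge from (449,43) to (421,348). The bail is between the fingers' y-plane and the box, and nothing blocks it. I'll refit with these points.

```bash
cat > fit.py <<'E'
from h import *
T=camera_info("top");S=camera_info("side")
W=dict(origin=np.array([0.51968859,0.13493407,0.3737657]),rotation=[0.98761068,0.05476506,0.0084509,0.14681458],fx=358.883,fy=358.883,cx=321.867,cy=243.63)
tp=np.array([[201.4,261.1],[322.5,245.6],[309.2,148.6],[190.6,162.8],[241.4,302.5],[296.1,295.8]])
sp=np.array([[243,181.25],[322,252],[398.75,202.5],[222.5,228],[255.75,262.25]])
wp=np.array([[449,43],[421,348],[318,143],[318,267]])
def w(p,P): 
    c,s=np.cos(p[2]),np.sin(p[2]);P=np.array(P,float)
    return np.c_[p[0]+c*P[:,0]-s*P[:,1],p[1]+s*P[:,0]+c*P[:,1],P[:,2]]
def pts(p):
    xf,xr,th,z,h=p[3],p[4],p[5],.116,p[6]
    bx,bz=-.106-.08*np.cos(th),.063+.08*np.sin(th)
    return w(p,[[xf,h,z],[xf,-h,z],[xr,-h,z],[xr,h,z],[bx,.05,bz],[bx,-.05,bz]])
def f(p):
    Q=pts(p);a=proj(T,Q)-tp;b=proj(S,Q[[0,1,2,4,5]])-sp;c=proj(W,Q[[0,1,4,5]])-wp
    return np.r_[a.ravel(),b.ravel(),c.ravel()]
r=least_squares(f,[.7,.1,.11,-.09,.09,.4,.11],loss="soft_l1");p=r.x
E
python3 - <<'E'
from fit import *
print(p.round(4));print(r.fun.reshape(-1,2).round(1).tolist())
print("bar",pts(p)[4:].mean(0))
print("mid x=-.1",w(p,[[-.1,0,.157],[-.106,0,.063]]))
for e in(0,.005,.01): print(e,proj(W,w(p,[[-.109,y,.157+e+z] for y in(.038,.03,-.03,-.038) for z in (.005,.038)])).round(0).tolist())
E
```

```text
[ 0.7021  0.0984  0.1094 -0.0955  0.0879  0.3756  0.1123]
[[-0.1, -0.5], [-0.2, -0.5], [0.5, -0.2], [-0.7, -0.1], [0.7, -1.1], [-1.2, -1.4], [-0.8, -1.3], [-2.5, -1.4], [-0.5, -0.0], [0.3, 0.2], [-0.3, -0.1], [0.2, 0.3], [-0.4, 0.4], [-0.5, 0.1], [-0.2, 0.2]]
bar [0.52274577 0.07871537 0.09234559]
mid x=-.1 [[0.60268809 0.08749844 0.157     ]
 [0.59672398 0.08684318 0.063     ]]
0 [[439.0, 168.0], [461.0, 173.0], [438.0, 181.0], [459.0, 190.0], [429.0, 277.0], [446.0, 300.0], [428.0, 288.0], [445.0, 313.0]]
0.005 [[442.0, 168.0], [464.0, 175.0], [441.0, 183.0], [463.0, 191.0], [431.0, 280.0], [450.0, 304.0], [430.0, 292.0], [448.0, 317.0]]
0.01 [[445.0, 169.0], [469.0, 176.0], [444.0, 184.0], [467.0, 193.0], [434.0, 283.0], [453.0, 308.0], [433.0, 295.0], [451.0, 322.0]]
```

Run:
```python
import cv2
s=cv2.imread("pics/wrist1.png")[150:325,380:520];cv2.imwrite("pics/w1.png",cv2.resize(s,None,fx=3.4,fy=3.4,interpolation=cv2.INTER_CUBIC))
```

```text
(no output)
```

View pics/w1.png

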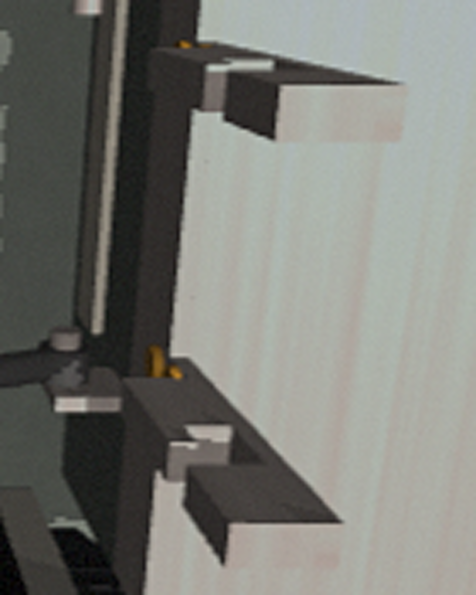

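The hook cheeks match the model at about 4 mm above nominal: the near guard corner (447.6,303.5) and the far one (463,175) both give e≈+0.004. So the seat should be at z≈0.161 and the mouth at 0.169–0.173. I'll go down onto the sleeve now.

move_arm --moves '[[[0.5,-0.1,0.5],[0,0,0.5],0.5],[[0,0,1],[0,0,0],0.5],[[0,0,1],[0,0,0],0.5],[[0,0,1],[0,0,0],0.5],[[0,0,0],[0,0,0],0.5]]'

```text
clock: 4.53
position: [0.5226, 0.0716, 0.1416]
ee_rot: [0.671, 0.742, -0.001, -0.001]
ft_force: [0.4, 0.6, 0.2]
grip_width: 0.504
```

move_arm --moves '[[[0,0,0.8],[0,0,0],0.5],[[0,0,0.8],[0,0,0],0.5],[[0,0,0.8],[0,0,0],0.5],[[0,0,0.4],[0,0,0],0.5],[[0,0,0],[0,0,0],0.5]]'

```text
clock: 5.15
position: [0.5242, 0.0719, 0.0739]
ee_rot: [0.67, 0.742, -0.0, -0.0]
ft_force: [-0.0, 0.0, 0.1]
grip_width: 0.497
```

Run:
```python
from h import *
import cv2
ci=camera_info("wrist");cv2.imwrite("pics/w2.png",camera("wrist")[:,:,::-1])
o=get_obs();print(o["position"],o["ee_rot"],o["ft_force"])
print(proj(ci,[[.5227,.0787,.0923]]))
```

```text
[0.5245622  0.07200983 0.07445483] [6.70384717e-01 7.42013643e-01 2.14422707e-04 1.98689770e-04] [-0.03056788  0.8902511   0.39832597]
[[319.22282688 316.56651688]]
```

View pics/w2.png

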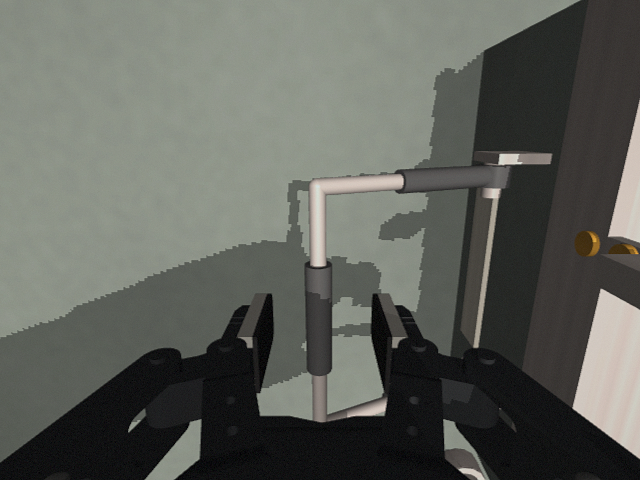

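The sleeve (319,265–375) sits between the pads, but its centre is about 7 mm further along +y. I'll shift there and close.

move_arm --moves '[[[0.25,-0.06,0],[0,0,0],0.5],[[0,0,0],[0,0,0],0.2],[[0,0,0],[0,0,0],0],[[0,0,0],[0,0,0],0],[[0,0,0],[0,0,0],0]]' --squeeze 30

```text
clock: 5.82
position: [0.5222, 0.0781, 0.0739]
ee_rot: [0.67, 0.742, 0.0, 0.0]
ft_force: [0.1, 1.5, 0.1]
grip_width: 0.103
```

move_arm --moves '[[[0,0,0],[0,0,0],0],[[0,0,0],[0,0,0],0]]'

```text
clock: 6.08
position: [0.5222, 0.0781, 0.0738]
ee_rot: [0.67, 0.742, 0.0, 0.0]
ft_force: [0.2, 1.3, 1.6]
grip_width: 0.1
```

Run:
```python
from fit import *
o=get_obs();print(o["position"],o["ee_rot"],o["ft_force"],o["grip_width"])
# path: TCP targets relative box frame; grasp = TCP+0.019z
pos=o["position"]+[0,0,.019]
pv=w(p,[[-.106,0,.063]])[0];d=pos-pv;u=np.array([np.cos(p[2]),np.sin(p[2]),0])
print("grasp rel pivot along u,z:",d@u,d[2],"r",np.hypot(d@u,d[2]),"lat",d@[-u[1],u[0],0])
```

```text
[0.52215812 0.07808128 0.07384   ] [6.70283046e-01 7.42105537e-01 9.56235199e-05 2.84667447e-05] [0.15030117 1.33880079 1.60006125] 0.10033228519664435
grasp rel pivot along u,z: -0.07507674898033823 0.029840002766009996 r 0.08078950428448117 lat -0.0005661156296677412
```

move_arm --moves '[[[0,0.12,-0.25],[0,0,0],0],[[0,0.12,-0.25],[0,0,0],0],[[0,0.28,-0.4],[0,0,0],0],[[0,0,0],[0,0,0],0]]'

```text
clock: 6.58
position: [0.5358, 0.0795, 0.0974]
ee_rot: [0.67, 0.742, 0.0, 0.0]
ft_force: [-1.5, 0.5, -1.1]
grip_width: 0.099
```

move_arm --moves '[[[0,0.34,-0.35],[0,0,0],0],[[0,0.39,-0.29],[0,0,0],0],[[0,0.43,-0.23],[0,0,0],0],[[0,0,0],[0,0,0],0]]'

```text
clock: 7.08
position: [0.565, 0.0826, 0.1196]
ee_rot: [0.67, 0.742, 0.0, 0.0]
ft_force: [-5.7, 0.7, 9.7]
grip_width: 0.099
```

move_arm --moves '[[[0,0.23,-0.09],[0,0,0],0],[[0,0.23,-0.07],[0,0,0],0],[[0,0.2,-0.07],[0,0,0],0],[[0,0,0],[0,0,0],0]]'

```text
clock: 7.58
position: [0.5814, 0.0843, 0.1251]
ee_rot: [0.67, 0.742, 0.001, 0.001]
ft_force: [-2.1, 1.4, 5.8]
grip_width: 0.104
```

```bash
cat > st.py <<'E'
from fit import *
o=get_obs();g=o["position"]+R.from_quat(o["ee_rot"]).apply([0,0,-.019])
pv=w(p,[[-.106,0,.063]])[0];d=g-pv;u=np.array([np.cos(p[2]),np.sin(p[2]),0])
print("bar box x",-.106+d@u,"z",g[2],"lat",d@[-u[1],u[0],0],"r",np.hypot(d@u,d[2]),"F box",o["ft_force"]@u,o["ft_force"],o["grip_width"],o["clock"],o["torque"])
E
python3 st.py; python3 -c "
from h import *;import cv2
a=camera('side')[140:280,200:380,::-1];b=camera('wrist')[:,:,::-1]
cv2.imwrite('pics/c3.png',np.vstack([cv2.resize(a,(400,311),interpolation=cv2.INTER_CUBIC),cv2.resize(b,(400,300))])[:600])"
```

```text
bar box x -0.12158461087212245 z 0.14405743045951125 lat -0.0008745600131043539 r 0.08254203249698895 F box -1.9564593040745744 [-2.12502685  1.42712546  5.78181565] 0.10396102932713873 7.575 [0.36246886 0.66547402 0.09802734]
```

View pics/c3.png

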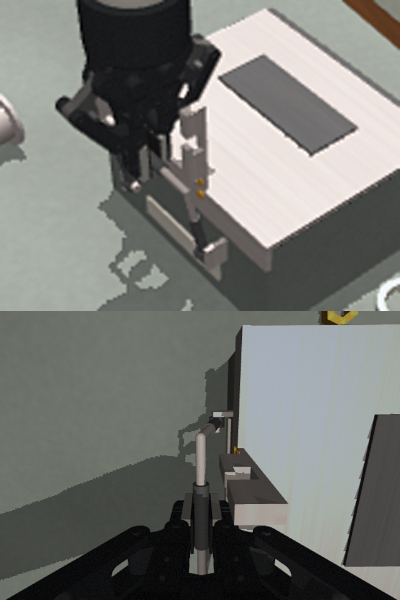

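The side and wrist views show the bail almost upright in the pads. The fingers fit between the cheeks and nothing else is touched. Next I'll draw the bar up against the springs, with its centre still in front of the hook face.

move_arm --moves '[[[0,0.04,-0.16],[0,0,0],0],[[0,0.04,-0.16],[0,0,0],0],[[0,0.04,-0.16],[0,0,0],0],[[0,0.02,-0.16],[0,0,0],0],[[0,0,0],[0,0,0],0]]' --squeeze 50

```text
clock: 8.3
position: [0.5836, 0.0844, 0.1398]
ee_rot: [0.67, 0.742, -0.0, -0.0]
ft_force: [-2.6, 3.8, -8.4]
grip_width: 0.096
```

```bash
python3 st.py
```

```text
bar box x -0.11933693306541797 z 0.1587502500839529 lat -0.0010135761203845799 r 0.0966746304607934 F box -2.1981271260836235 [-2.63120958  3.82146825 -8.44207512] 0.09558683210540378 8.3 [0.81893525 0.93640745 0.0537698 ]
```

move_arm --moves '[[[0,0.06,0],[0,0,0],0],[[0,0.06,0],[0,0,0],0],[[0,0.06,0],[0,0,0],0],[[0,0,0],[0,0,0],0]]'

```text
clock: 8.8
position: [0.5885, 0.0849, 0.1399]
ee_rot: [0.67, 0.742, 0.0, 0.0]
ft_force: [-1.2, 5.9, -8.0]
grip_width: 0.095
```

move_arm --moves '[[[0,0.06,0],[0,0,0],0],[[0,0,0],[0,0,0],0]]'

```text
clock: 9.05
position: [0.5896, 0.085, 0.1397]
ee_rot: [0.67, 0.742, -0.0, -0.0]
ft_force: [-1.4, 4.7, -8.6]
grip_width: 0.095
```

move_arm --moves '[[[0,0.06,0],[0,0,0],0],[[0,0,0],[0,0,0],0]]'

```text
clock: 9.3
position: [0.5899, 0.085, 0.1395]
ee_rot: [0.67, 0.742, -0.001, -0.001]
ft_force: [-8.6, 3.0, -4.8]
grip_width: 0.098
```

```bash
python3 st.py
```

```text
bar box x -0.11291019839786232 z 0.15853260387898432 lat -0.001099196250433868 r 0.0957821969146498 F box -8.196001683763518 [-8.57992879  3.04556525 -4.80385974] 0.09754232318057042 9.3 [0.70459862 2.0069245  0.0410664 ]
```

Light contact with the hook face at bar x≈-0.113, about 7 N, as predicted. I'll ease off, slide up and feel for the mouth.

move_arm --moves '[[[0,-0.05,0],[0,0,0],0],[[0,0,-0.1],[0,0,0],0],[[0,0,-0.1],[0,0,0],0],[[0,0,-0.08],[0,0,0],0],[[0,0,0],[0,0,0],0]]'

```text
clock: 9.93
position: [0.5896, 0.0849, 0.1465]
ee_rot: [0.67, 0.742, -0.0, -0.0]
ft_force: [-2.9, 4.2, -9.8]
grip_width: 0.092
```

move_arm --moves '[[[0,0.03,0],[0,0,0],0],[[0,0,0],[0,0,0],0]]'

```text
clock: 10.18
position: [0.5898, 0.0849, 0.1463]
ee_rot: [0.67, 0.742, -0.001, -0.001]
ft_force: [-4.8, 3.0, -7.7]
grip_width: 0.092
```

```bash
python3 st.py
```

```text
bar box x -0.11303569661855867 z 0.16532955499527915 lat -0.0011351549967891126 r 0.1025711404462301 F box -4.487983775881212 [-4.84832493  3.03397362 -7.72854884] 0.09247922550949339 10.175 [0.77191199 1.30204953 0.0644988 ]
```

move_arm --moves '[[[0,0,-0.06],[0,0,0],0],[[0,0,0],[0,0,0],0]]'

```text
clock: 10.42
position: [0.5898, 0.0849, 0.1476]
ee_rot: [0.67, 0.742, -0.001, -0.001]
ft_force: [-4.0, 3.8, -10.1]
grip_width: 0.092
```

move_arm --moves '[[[0,0,-0.06],[0,0,0],0],[[0,0,0],[0,0,0],0]]'

```text
clock: 10.68
position: [0.5897, 0.0849, 0.149]
ee_rot: [0.67, 0.742, -0.001, -0.001]
ft_force: [-4.8, 4.8, -11.2]
grip_width: 0.093
```

move_arm --moves '[[[0,0,-0.06],[0,0,0],0],[[0,0,0],[0,0,0],0]]'

```text
clock: 10.92
position: [0.5897, 0.0849, 0.1505]
ee_rot: [0.67, 0.742, -0.001, -0.001]
ft_force: [-3.4, 3.9, -10.7]
grip_width: 0.09
```

```bash
python3 st.py
```

```text
bar box x -0.11311821683338881 z 0.16945922771640948 lat -0.001155628655499034 r 0.10669693611749809 F box -2.993756768435354 [ -3.44019976   3.89949815 -10.73656256] 0.09029423195526877 10.925 [0.89357611 1.06974542 0.04350112]
```

move_arm --moves '[[[0,0.04,-0.02],[0,0,0],0],[[0,0,0],[0,0,0],0]]'

```text
clock: 11.18
position: [0.5899, 0.0849, 0.1506]
ee_rot: [0.67, 0.742, -0.002, -0.001]
ft_force: [-7.7, 4.3, -9.6]
grip_width: 0.092
```

```bash
python3 st.py
```

```text
bar box x -0.11288848272578504 z 0.1695526174380935 lat -0.0011518085545348783 r 0.10677505081793286 F box -7.215299371321029 [-7.72951588  4.28515372 -9.63732263] 0.09209228725120715 11.175 [0.77923946 1.74517929 0.09502602]
```

move_arm --moves '[[[0,-0.02,-0.05],[0,0,0],0],[[0,0,0],[0,0,0],0]]'

```text
clock: 11.42
position: [0.5902, 0.085, 0.1522]
ee_rot: [0.67, 0.742, -0.001, -0.001]
ft_force: [-3.8, 4.4, -12.0]
grip_width: 0.091
```

move_arm --moves '[[[0,0,-0.04],[0,0,0],0],[[0,0,0],[0,0,0],0]]'

```text
clock: 11.68
position: [0.5904, 0.085, 0.1533]
ee_rot: [0.67, 0.742, -0.001, -0.001]
ft_force: [-2.5, 4.7, -11.9]
grip_width: 0.092
```

```bash
python3 st.py
```

```text
bar box x -0.11241558704132208 z 0.17225586474645294 lat -0.0011481476735711283 r 0.10944406671254499 F box -1.9629305038165943 [ -2.48870421   4.6780128  -11.93753264] 0.09235711622344435 11.675 [ 0.96406015  0.78199956 -0.01073878]
```

Force is dropping and the bar is moving forward, so it is clearing the lip. I'll test the entry with a small step.

move_arm --moves '[[[0,0.05,-0.02],[0,0,0],0],[[0,0,0],[0,0,0],0]]'

```text
clock: 11.92
position: [0.5917, 0.0851, 0.1537]
ee_rot: [0.67, 0.742, -0.001, -0.001]
ft_force: [-2.4, 4.2, -12.0]
grip_width: 0.095
```

```bash
python3 st.py
```

```text
bar box x -0.1111749967242938 z 0.1726863029714853 lat -0.001167485640277347 r 0.10980831321283883 F box -1.8966327631332116 [ -2.37009067   4.20547267 -12.0008145 ] 0.09504886400106603 11.925 [0.91731698 0.85180882 0.0198803 ]
```

move_arm --moves '[[[0,0.08,-0.02],[0,0,0],0],[[0,0.08,0],[0,0,0],0],[[0,0,0],[0,0,0],0]]'

```text
clock: 12.3
position: [0.5962, 0.0856, 0.1544]
ee_rot: [0.67, 0.742, -0.0, -0.0]
ft_force: [-1.4, 5.0, -11.3]
grip_width: 0.094
```

move_arm --moves '[[[0,0.08,0],[0,0,0],0],[[0,0.08,0],[0,0,0],0],[[0,0,0],[0,0,0],0]]'

```text
clock: 12.68
position: [0.5998, 0.086, 0.1543]
ee_rot: [0.67, 0.742, -0.001, -0.001]
ft_force: [-2.5, 5.7, -12.4]
grip_width: 0.092
```

move_arm --moves '[[[0,0.05,0],[0,0,0],0],[[0,0.05,0],[0,0,0],0],[[0,0,0],[0,0,0],0]]'

```text
clock: 13.05
position: [0.602, 0.0862, 0.1541]
ee_rot: [0.67, 0.742, -0.001, -0.001]
ft_force: [-4.1, 4.7, -12.5]
grip_width: 0.091
```

```bash
python3 st.py
```

```text
bar box x -0.10078212751448921 z 0.173142492888072 lat -0.0011799397528113828 r 0.11026601893998915 F box -3.543328674624027 [ -4.08135267   4.70295642 -12.53206299] 0.09140237866998985 13.05 [0.95375077 1.0196598  0.05901757]
```

Inside the mouth, with the bar at x≈-0.1008. I'll let it down gently now.

move_arm --moves '[[[0,0,0.06],[0,0,0],0],[[0,0,0.06],[0,0,0],0],[[0,0,0],[0,0,0],0]]'

```text
clock: 13.42
position: [0.6019, 0.0862, 0.1512]
ee_rot: [0.67, 0.742, -0.001, -0.001]
ft_force: [-4.5, 4.4, -10.9]
grip_width: 0.093
```

move_arm --moves '[[[0,0,0.06],[0,0,0],0],[[0,0,0.06],[0,0,0],0],[[0,0,0],[0,0,0],0]]'

```text
clock: 13.8
position: [0.602, 0.0863, 0.1483]
ee_rot: [0.67, 0.742, -0.001, -0.001]
ft_force: [-4.4, 5.5, -9.4]
grip_width: 0.095
```

```bash
python3 st.py
```

```text
bar box x -0.10078638837766041 z 0.1673480075071727 lat -0.001136217391676239 r 0.10447817196364782 F box -3.812513044688249 [-4.44018791  5.50420352 -9.44759425] 0.09539150416252387 13.8 [0.96082203 1.21880108 0.01821607]
```

move_arm --moves '[[[0,0,0.06],[0,0,0],0],[[0,0,0.06],[0,0,0],0],[[0,0,0],[0,0,0],0]]'

```text
clock: 14.18
position: [0.6022, 0.0863, 0.1461]
ee_rot: [0.67, 0.742, -0.001, -0.0]
ft_force: [-6.4, 4.2, -5.0]
grip_width: 0.097
```

move_arm --moves '[[[0,0,0.04],[0,0,0],0],[[0,0,0],[0,0,0],0]]'

```text
clock: 14.42
position: [0.6023, 0.0863, 0.146]
ee_rot: [0.67, 0.742, -0.001, -0.0]
ft_force: [-9.2, 3.0, 1.3]
grip_width: 0.095
```

```bash
python3 st.py
```

```text
bar box x -0.10053862838000616 z 0.1649631267411887 lat -0.0011652179411058036 r 0.10210928358778837 F box -8.822799101936342 [-9.20554031  3.00044227  1.34339737] 0.09506157786175488 14.425 [0.62764323 2.29010913 0.03277327]
```

Contact at z≈0.165, and the spring load is now carried. I'll check with one look before letting go.

```bash
python3 -c "
from h import *;import cv2
a=camera('side')[150:240,225:345,::-1];b=camera('wrist')[200:480,200:520,::-1]
ci=camera_info('wrist');np.save('ci.npy',ci,allow_pickle=True)
cv2.imwrite('pics/c4.png',np.hstack([cv2.resize(a,(400,300),interpolation=cv2.INTER_CUBIC),cv2.resize(b,(400,350))[:300]]))"
```

```text
(no output)
```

View pics/c4.png

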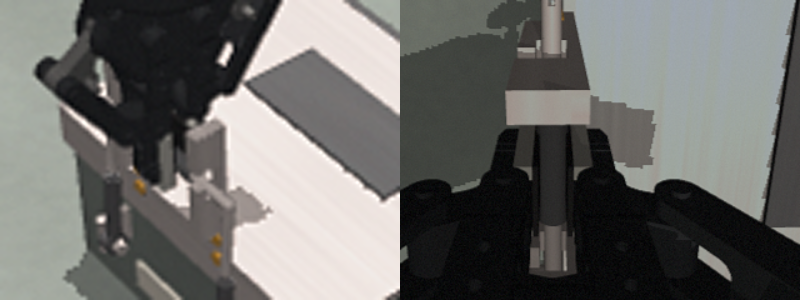

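move_arm --moves '[[[0,-0.04,0],[0,0,0],0],[[0,0,0],[0,0,0],0]]'

```text
clock: 14.78
position: [0.6021, 0.0863, 0.1461]
ee_rot: [0.67, 0.742, 0.0, 0.0]
ft_force: [-4.8, 4.2, -1.3]
grip_width: 0.097
```

```bash
python3 st.py
```

```text
bar box x -0.10070793998398281 z 0.16506971965634476 lat -0.0011131611678698028 r 0.10220681762944163 F box -4.273363066968097 [-4.75852301  4.18181179 -1.34426511] 0.09666387466071479 14.775 [ 0.85898751  1.23797581 -0.00178804]
```

move_arm --moves '[[[0,-0.03,0.02],[0,0,0],0],[[0,0,0],[0,0,0],0]]'

```text
clock: 15.02
position: [0.6021, 0.0863, 0.1459]
ee_rot: [0.67, 0.742, 0.001, 0.001]
ft_force: [-1.8, 3.8, 3.4]
grip_width: 0.094
```

```bash
python3 st.py
```

```text
bar box x -0.1008093560179001 z 0.1649056066522212 lat -0.0011217161853452936 r 0.10203771583148136 F box -1.3636896134848158 [-1.79064339  3.81138712  3.44590408] 0.09403649590647778 15.025 [0.86111305 0.71587476 0.06750574]
```

The stop is solid in z at 0.165. That is 8 mm below the entry height and 12 mm behind the face contact, which is exactly the seat. The tool is almost unloaded, so I'll open.

move_arm --moves '[[[0,0,0],[0,0,0],0.15],[[0,0,0],[0,0,0],0.25],[[0,0,0],[0,0,0],0.35],[[0,0,0],[0,0,0],0.35]]' --squeeze 20

```text
clock: 15.52
position: [0.6013, 0.0857, 0.1445]
ee_rot: [0.67, 0.742, -0.0, 0.0]
ft_force: [0.5, 0.2, -0.6]
grip_width: 0.351
```

move_arm --moves '[[[0,0,-0.2],[0,0,0],0.35],[[0,0,-0.3],[0,0,0],0.35],[[0,0,-0.5],[0,0,0],0.35],[[0,0,0],[0,0,0],0.35]]'

```text
clock: 16.02
position: [0.6019, 0.0863, 0.1712]
ee_rot: [0.67, 0.742, 0.001, 0.001]
ft_force: [0.8, 0.6, 0.2]
grip_width: 0.347
```

Free, with no force. I'll go up and clear of the box, then look.

move_arm --moves '[[[0,0,-1],[0,0,0],0.35],[[0,0,-1],[0,0,0],0.35],[[0,-0.5,-1],[0,0,0],0.35],[[0,-1,0],[0,0,0],0.35],[[0,-1,0],[0,0,0],0.35]]'

```text
clock: 16.65
position: [0.5383, 0.0798, 0.2446]
ee_rot: [0.67, 0.742, 0.0, 0.0]
ft_force: [-0.0, -0.6, 0.3]
grip_width: 0.353
```

move_arm --moves '[[[-1,-1,0],[0,0,0],0.35],[[-1,0,0],[0,0,0],0.35],[[-1,0,0],[0,0,0],0.35],[[-0.5,0,0],[0,0,0],0.35],[[0,0,0],[0,0,0],0.35]]'

```text
clock: 17.27
position: [0.523, -0.0103, 0.2444]
ee_rot: [0.671, 0.742, -0.0, -0.0]
ft_force: [0.4, 0.8, -0.0]
grip_width: 0.353
```

```bash
python3 -c "
from h import *;import cv2
from fit import p,w
ci=camera_info('wrist')
a=camera('side')[145:265,215:345,::-1];b=camera('wrist')[:,:,::-1]
cv2.imwrite('pics/c5.png',np.hstack([cv2.resize(a,(400,369),interpolation=cv2.INTER_CUBIC),cv2.resize(b,(400,300))[:300]] if 0 else [cv2.resize(a,(400,369),interpolation=cv2.INTER_CUBIC),cv2.resize(b,(400,369))]))
for x,z in((-.1,.161),(-.1,.164),(-.1065,.169)):
  print(((proj(camera_info('side'),w(p,[[x,.05,z],[x,-.05,z]]))-[215,145])*400/130).round(0).tolist())
print(get_obs()['ft_force'],get_obs()['clock'])"
```

```text
[[131.0, 106.0], [241.0, 203.0]]
[[131.0, 102.0], [241.0, 199.0]]
[[121.0, 100.0], [231.0, 197.0]]
[0.24683471 0.2642298  0.65315251] 17.375
```

View pics/c5.png

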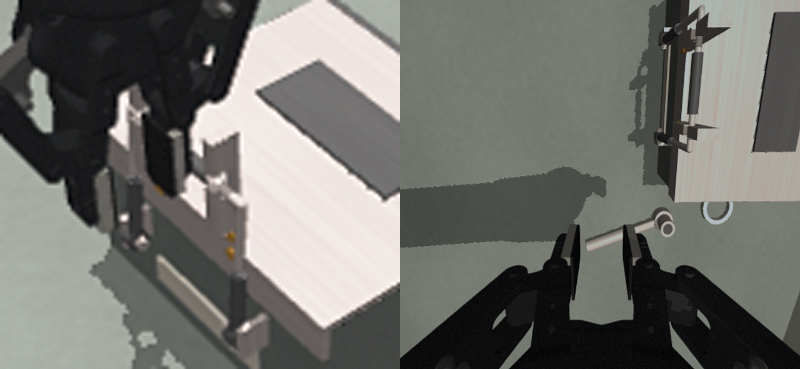

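The bar is seated. Its right corner at (241,200) in the side crop matches a prediction of (241,199–203), and in the wrist view the bar runs through both mouths. The arm is touching nothing.

```bash
python3 -c "
from workcell import *
print(hand_in())"
```

```text
the job is handed in; nothing more can be done
None
```

The bail is latched and I handed the job in at about 17.4 s of the 72 s allowed. No verdict came back.

- **Raising the bail:** I gripped the sleeve, swung the bail up and drew the bar out against the springs.
- **Finding the mouth:** I pressed lightly on the front of the hook, with sideways readings up to about 9 N at the end of each step. The bar slipped past the lip at a measured height of about 0.172–0.173.
- **Seating and letting go:** I moved the bar in 12 mm and lowered it in steps of 1.5 mm or less. It met a firm stop at 0.165, about 8 mm below the mouth, and I let go there with about 3 N still pressing down.

**Last checks:**
- After I backed away, the wrist force was about zero. The last pictures showed the bar in both mouths, with its corner where a seated bar should appear.
- I moved around the tee, wrench, ring and nut without going near them. I made no separate check that they had stayed put.

**One disagreement:** the pictures put the seat at about 0.161 and touch put it at about 0.165. I relied on touch; the gap is probably calibration error and the bar shifting in the pads.

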